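# Show the camera the underside of a board with an inspection mirror

## Task

Set the loose circuit board, parts upward, down onto the two narrow raised ledges of the board holder, between the stops, with its green terminal block at the end nearest the inspection camera, and let go of it; place it, do not drop it. Then take the inspection mirror from its rest and hold its glass at the spot the camera is aimed at, just under the board's camera-side edge, tilted so that the camera sees the red mark on the board's underside in the middle of the glass. Finish while still holding the mirror steady there, clear of the holder and the board, without knocking it on them, and leave the other things on the bench where they are.

Things in the scene. Friction and masses are not known exactly. Their poses are not given: they have to be found in the camera images.
- board: Green circuit board 80 (x) x 110 (y) x 3 mm, 160 g, lying flat, parts up. Origin: centre of underside; z up; +x to the edge with the green terminal block (12 x 50 x 12 mm, 32 mm from centre). Grip the black finned heat sink on its middle: 50 mm long (x), 24 wide (y), top 38 mm above the underside; 25 mm beside it no tall part. Capacitors and a connector, to 19 mm high, along the -x edge.
- mark (a point): The red mark, a dot 8 mm across on the board's underside, beneath the terminal block: 30 mm from the board's centre in +x, in the underside's plane.
- holder: Grey base 360 x 150 x 8 mm, fixed, with two uprights, each carrying a ledge; camera at the +x end. Origin: on the bench below the seated mark; y across, z up. Ledges at y = 48 to 58 mm either side, x -82 to 22, tops 140 mm up, bars 10 mm thick, side walls with flared tops (154 mm high, outer edge at 66). Uprights and knobs at x -57 to -23, y 44 to 80; otherwise open below the ledges.
- seat (a point): Where the board's origin comes when seated: midway between the ledges, at the height of their tops (140 mm), x = -30 mm of the holder. Axes are the holder's; the seated board's +x is the holder's +x. Side walls and the black end stops leave the seated board 3 mm clear on each side and end.
- lens (a point): Centre of the front of the camera's lens, x = 174, z = 150 mm of the holder. The camera (white light ring 40 mm across, blue body 38 mm wide, x 165 to 272 mm, 220 mm high at most, on a 14 mm post) looks from here straight to view, 30 degrees down, towards the holder's -x. It cannot see the board's underside directly.
- view (a point): No object: the spot the camera is aimed and focused at, 175 mm in front of the lens, x = 22, z = 62 mm of the holder; 12 mm beyond the seated board's edge, 78 mm below its underside. The middle of the mirror's glass belongs here.
- aim (a point): No object: a point on the line from the seated mark to the lens, x = 55, z = 143 mm of the holder. With the middle of the glass at view and the glass facing straight at this point (normal 22 degrees off vertical, leaning to the camera), the camera sees the mark in the middle of the glass.
- mirror: Inspection mirror, 120 g: glass 64 x 60 mm in a black frame 70 x 66 x 5 mm, rigid steel neck, straight blue handle. Origin: centre of the glass's face; z: the way the glass faces (up, in the rest). The handle runs along -x, 60 to 200 mm from the origin, 14 wide (y), 12 thick (z), its middle 3 mm below the glass's plane. Grip its dark-ribbed part, 105 to 155 mm from the origin.
- rest: Mirror rest, fixed: base 150 x 56 x 8 mm, two forked uprights 110 mm apart along x (8 mm thick, 30 wide, tops 54 mm high); the handle lies in their slots (18 mm wide, bottoms 42 mm high), glass to +x. Origin: on the bench midway between the uprights. At the start the mirror's origin is 130 mm from it in +x, 51 mm up. Lift the mirror straight up.
- spool: Bystander, not to be moved: solder spool standing on end, 58 mm across, 48 mm high. Origin: centre of its underside.
- cleaner: Bystander, not to be moved: white bottle with a blue cap, 44 mm across, 105 mm high. Origin: centre of its underside.
- tray: Bystander, not to be moved: grey sorting tray with four compartments, 110 x 150 x 22 mm. Origin: centre of its underside.
- meter: Bystander, not to be moved: yellow hand-held multimeter lying on its back, 165 x 80 x 36 mm. Origin: centre of its underside.
- sink: Bystander, not to be moved: spare aluminium heat sink with fins, 50 x 40 x 25 mm. Origin: centre of its underside.
- driver: Bystander, not to be moved: screwdriver with a red handle, 190 mm long, lying near the robot. Origin on its axis at the bench.
There are look-alikes about, which are no part of the job. Leave any blue look-alike of the board alone.

How it is judged:
On the way:
1. the board lies seated on both ledges, terminal block towards the camera, and is let go (x of board in the frame of seat between -0.005 and 0.005 m and y of board in the frame of seat between -0.005 and 0.005 m and z of board in the frame of seat between -0.002 and 0.0025 m and angle between board's own z axis and vertical below 0.03 rad and angle between the x axis of board and the x axis of holder, either way round below 0.08 rad and x of mark in the frame of seat between 0.024 and 0.036 m and contact force between the fingers and board below 0.1 N), for 0.3 s.
At the end, for the whole second after the job is handed in: Board flat on both ledges (5 mm in x, y), terminal block to the camera, let go. Gripper holds the mirror still, clear of rest, holder and board; glass centre within 18 mm of view, its normal passing aim within 13 mm along both glass sides (about 8 degrees), glass facing mark and lens (all of step 1 and distance between mirror and view below 0.018 m and x of aim in the frame of mirror between -0.013 and 0.013 m and y of aim in the frame of mirror between -0.013 and 0.013 m and z of mark in the frame of mirror between 0.045 and 0.08 m and z of lens in the frame of mirror above 0.11 m and contact force between the fingers and mirror above 1 N and contact force between mirror and rest below 0.1 N and contact force between mirror and holder below 0.1 N and contact force between mirror and board below 0.1 N and linear speed of mirror below 0.02 m/s and angular speed of mirror below 0.15 rad/s); the arm keeps its last pose, push and grip.
It fails at once if a bystander is moved more than 25 mm (distance of any of driver, spool, cleaner, tray, meter, sink from where it was at the start of the episode above 0.025 m).
It fails at once if the board is let fall (more than about 10 mm) (contact force between the fingers and board below 0.05 N and linear speed of board above 0.45 m/s).
It fails at once if the mirror is knocked on the holder or the board (more than 8 N) (contact force between mirror and holder above 8 N or contact force between mirror and board above 8 N).
It also fails if it takes over 64 s, if anything falls off the work surface, if the arm or the gripper's body presses on something with over 40 N, if the wrist force passes 120 N, or if a joint passes its speed limit or range.

## Robot

A 7-joint arm with a two-finger parallel gripper is mounted at the origin on the work surface. World frame = base frame: x ahead of the robot, y to its left, z up, the work surface at z = 0. Lengths are in m, angles in rad, forces in N, time in s.
With the tool pointing down it reaches from about 0.4 to 0.85 m from the base axis. Payload 4.5 kg.
Tool frame: the origin (TCP) lies midway between the tips of the shut fingers; the grasp point (between the pads) lies 19 mm behind it; z points along the fingers, y is the line along which they close (so a half turn about z gives the same grasp; the last joint's range is limited). The gripper opens to 85 mm and grips with 20 to 120 N. Pads are 22 mm wide; open, the fingers measure 114 mm over their backs; the gripper's body (76 mm by 85 mm) begins 54 mm behind the grasp point. The pads swing forward as they close: fully open they stand 13 mm farther back than shut.
Start: joints at [-1.161, 0.689, -0.195, 1.565, 0.157, 0.902, -0.215], TCP at [0.229, 0.581, 0.231] pointing down, gripper open.
Joint ranges: [-3.01, 3.01], [-0.46, 2.08], [-1.47, 1.51], [0.13, 2.56], [-1, 4.14], [0.04, 2.09], [-2.66, 2.66]. Speed limits (rad/s): [2.57, 2.57, 3.14, 3.14, 3.14, 3.14, 3.14].

## Interface

Orientations are given as a rotation vector (axis times angle).
In Python, from plant import env, imaging gives the robot as it stands.
- The arm moves only by the shell command python3 -m inch 'ROWS' [FORCE]. ROWS is JSON, a list of rows, each a list of 7 numbers: the shift along the tool's x, y, z in m, then the turn, a rotation vector about the tool's x, y, z in rad, then the opening in per cent of the stroke, from 0 (shut) to 100 (fully open). In form: [[tx, ty, tz, ax, ay, az, fingers], ...]. A call has 1 to 8 rows; each row is the pose to reach, as a shift and turn from the pose commanded when the call began, along the tool's axes at that moment; what a row does not reach only later rows make up. A row lasts 1/10 s, in which the tool goes at most 50 mm and 8.59 degrees, less where a joint would pass 70% of its speed; a pose out of reach is approached as far as the arm can. A call with a gripper value outside its range is refused whole. The fingers move at their own pace and stop on an object; FORCE is the grip in N (left out, the last holds). Time passes only in rows, so rows that repeat a pose let the fingers close. It gives the time, the measured TCP pose, the force, the opening and the grip force at its end, in the units of the state.
- env.get_obs(): the state, without advancing time (a new reading comes with each control period).
- imaging.grab_frame(name): name is "scene" or "side" or "wrist"; returns a dict with "pixels" (384x512x3 uint8, blue, green, red), "intrinsics" (3x3 intrinsics, pixels), "distortion" ([k1, k2, p1, p2, k3] as OpenCV has them; the pictures are not rectified), "origin" and "rotation" of the camera in the world. Camera axes: x right, y down, z forward; pixel columns grow to the right and rows downward; lengths in m; the calibration is good to about 2 mm. A picture is of the moment at which its call begins. There is no depth.
- env.job_done(): hands the job in; it is judged then, once.
The state is a dict: "clock": time; "joint_pos": joint angles; "joint_vel": joint speeds; "tau": joint torques, N m; "tool_pos": TCP position; "tool_rot": TCP orientation; "contact_force": force on the tool from outside, world axes, zero at the start; "wrist_torque": the same for the moment, N m; "opening": opening from 0.0 (shut) to 1.0 (fully open); "grasp_force": force on a finger pad.
Only numpy, scipy, OpenCV 4.12 (cv2) and the standard library are available. Lean on these libraries where they do the work, as an engineer would, in place of code of your own. Each camera call takes 0.05 s, during which the arm holds its last target. There are 200 camera calls.

## Working session

There is one attempt and no reset: what is moved stays moved. The work goes in short steps, Python scripts to look and compute and a shell command to move; the robot and the scene stay as the last step left them, time stands still between calls to the robot, and variables do not carry over. Pictures are saved under pics/ and viewed, at most 10 in all, crops included, and the job is handed in when it is done.

```bash
ls; mkdir -p pics
python3 - <<'E'
from plant import env, imaging
import cv2,pickle
for n in ("scene","side"):
    f=imaging.grab_frame(n); cv2.imwrite(f"pics/{n}0.png",f["pixels"]); pickle.dump(f,open(f"{n}0.pkl","wb"))
    print(n,f["intrinsics"],f["distortion"],f["origin"],f["rotation"])
print(env.get_obs())
E
```

```text
pics
scene [[445.45690273   0.         257.36206566]
 [  0.         445.45690273 195.3052295 ]
 [  0.           0.           1.        ]] [-0.17334166  0.          0.          0.          0.        ] [ 1.57921291 -0.92606487  1.25244132] [-2.12400118 -0.91430918  0.42616772]
side [[410.74539277   0.         258.35743673]
 [  0.         410.74539277 193.85681566]
 [  0.           0.           1.        ]] [-0.11375465  0.          0.          0.          0.        ] [0.2242026  0.83748765 1.1606473 ] [-0.54043408  2.76086231 -1.03587054]
{'clock': 0.1, 'joint_pos': array([-1.16120862,  0.68989183, -0.19452453,  1.56629521,  0.15728173,
        0.90252102, -0.21507724]), 'joint_vel': array([-1.46199252e-03, -1.56406792e-03, -8.57905791e-04, -3.89431036e-03,
        1.01201473e-03,  1.05992909e-03, -3.98746982e-05]), 'tau': array([-3.50957074e-03, -5.40603018e+01, -1.27144665e+00, -1.58985990e+01,
        9.37980716e-03,  4.33612964e-03,  1.73598983e-05]), 'tool_pos': array([0.22918913, 0.58079565, 0.23055483]), 'tool_rot': array([-5.86628560e-01, -3.08612313e+00,  2.69075477e-03]), 'contact_force': array([0.08365388, 0.94662404, 0.38467035]), 'wrist_torque': array([-0.0107176 , -0.0031602 ,  0.00255453]), 'grasp_force': 0.0, 'opening': 1.001008667401053}
```

View pics/scene0.png

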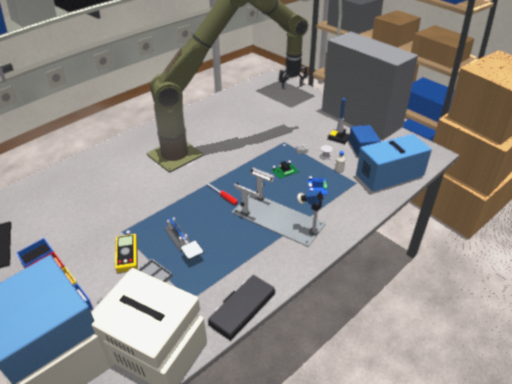

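View pics/side0.png

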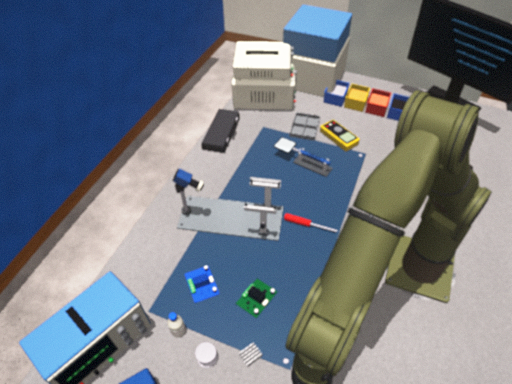

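```bash
cat > h.py <<'E'
import cv2,pickle,numpy as np
from scipy.spatial.transform import Rotation as R
def load(n): return pickle.load(open(n+".pkl","rb"))
def M(f):
    r=np.array(f["rotation"]); return r if r.shape==(3,3) else R.from_rotvec(r.ravel()).as_matrix()
def ray(f,p):
    u=cv2.undistortPoints(np.array([[p]],float),f["intrinsics"],np.array(f["distortion"]))[0,0]
    d=M(f)@np.array([u[0],u[1],1]); return np.array(f["origin"]),d/np.linalg.norm(d)
def atz(f,p,z):
    o,d=ray(f,p); return o+d*(z-o[2])/d[2]
def proj(f,P):
    m=M(f).T; t=-m@np.array(f["origin"])
    return cv2.projectPoints(np.atleast_2d(np.array(P,float)),cv2.Rodrigues(m)[0],t,f["intrinsics"],np.array(f["distortion"]))[0][:,0]
def crop(f,x0,y0,x1,y1,s,name):
    im=cv2.resize(f["pixels"][y0:y1,x0:x1],None,fx=s,fy=s,interpolation=cv2.INTER_CUBIC)
    for x in range((x0//20+1)*20,x1,20): cv2.putText(im,str(x),(int((x-x0)*s),10),0,.35,(255,255,255)); cv2.line(im,(int((x-x0)*s),12),(int((x-x0)*s),20),(255,255,255))
    for y in range((y0//20+1)*20,y1,20): cv2.putText(im,str(y),(0,int((y-y0)*s)),0,.35,(255,255,255)); cv2.line(im,(22,int((y-y0)*s)),(30,int((y-y0)*s)),(255,255,255))
    cv2.imwrite("pics/"+name,im)
E
python3 - <<'E'
from h import *
f=load("side0"); crop(f,170,130,370,320,3.15,"sidec.png")
s=load("scene0")
for n,p,z in [("boardside",(256,297),.02),("corner1",(178,231),0),("corner2",(280,238),0),("rest",(310,160),.02)]: print(n,atz(f,p,z))
for n,p,z in [("board",(286,168),.02),("hold",(322,226),0),("hold2",(236,210),0)]: print(n,atz(s,p,z))
E
```

```text
boardside [0.46022134 0.30536103 0.02      ]
corner1 [0.81450722 0.16559794 0.        ]
corner2 [0.47331833 0.059127   0.        ]
rest [ 0.48934435 -0.32631521  0.02      ]
board [0.47245192 0.2957147  0.02      ]
hold [0.82395649 0.14053443 0.        ]
hold2 [ 0.51315289 -0.04712876  0.        ]
```

View pics/sidec.png

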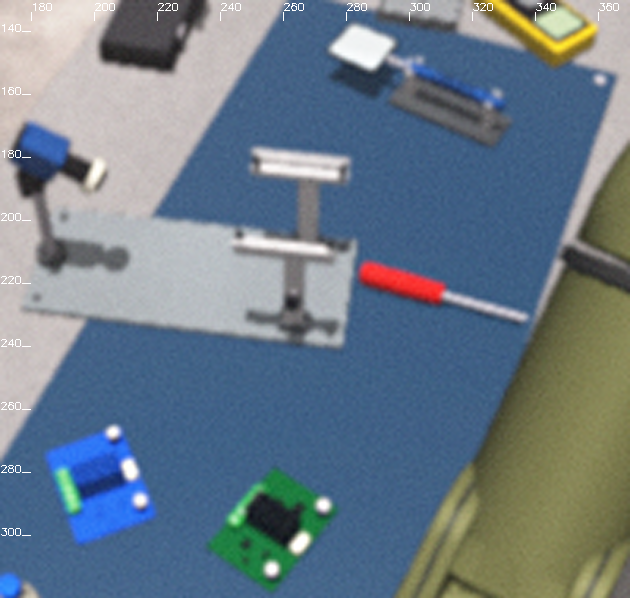

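Run:
```python
from h import *
f=load("side0"); s=load("scene0")
c=lambda x,y:(170+x/3.15,130+y/3.15)
H=[atz(f,c(*p),.008) for p in [(22,308),(345,346),(357,240),(62,208)]]
print("H",np.round(H,3), [np.linalg.norm(H[i]-H[(i+1)%4]).round(3) for i in range(4)])
B=[atz(f,c(*p),.003) for p in [(275,468),(338,512),(272,592),(208,545)]]
print("B",np.round(B,3),np.mean(B,0), [np.linalg.norm(B[i]-B[(i+1)%4]).round(3) for i in range(4)]); print("term",atz(f,c(245,505),.012))
print("mir",atz(f,c(362,47),.051),atz(f,c(503,100),.05))
# holder ledge ends top (near camera ledge)
for p in [(235,236),(335,248),(252,158),(348,168)]: print(atz(f,c(*p),.15))
s2=crop(s,180,145,340,265,5,"scenec.png")
```

```text
H [[ 0.821  0.159  0.008]
 [ 0.47   0.072  0.008]
 [ 0.509 -0.072  0.008]
 [ 0.85   0.012  0.008]] [np.float64(0.361), np.float64(0.149), np.float64(0.351), np.float64(0.15)]
B [[0.485 0.236 0.003]
 [0.408 0.258 0.003]
 [0.436 0.361 0.003]
 [0.513 0.339 0.003]] [0.46042004 0.29869051 0.003     ] [np.float64(0.08), np.float64(0.106), np.float64(0.079), np.float64(0.107)]
term [0.49425645 0.29011076 0.012     ]
mir [ 0.60186351 -0.34010118  0.051     ] [ 0.40865195 -0.31515755  0.05      ]
[0.59086304 0.08136041 0.15      ]
[0.49119275 0.05812253 0.15      ]
[ 0.61738044 -0.02484643  0.15      ]
[ 0.51704505 -0.04951146  0.15      ]
```

View pics/scenec.png

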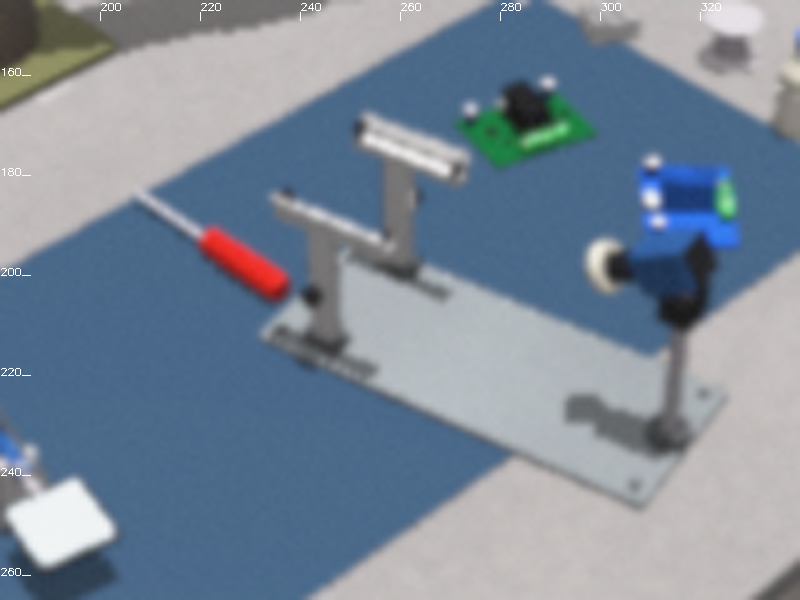

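```bash
cat >> h.py <<'E'
def toolR(yaw_y_deg, tilt=None):
    a=np.radians(yaw_y_deg); y=np.array([np.cos(a),np.sin(a),0]); z=np.array([0,0,-1.]); return np.c_[np.cross(y,z),y,z]
def rel(pos,Rt,obs=None):
    from plant import env
    o=obs or env.get_obs(); R0=R.from_rotvec(o["tool_rot"]).as_matrix()
    t=R0.T@(np.array(pos)-o["tool_pos"]); v=R.from_matrix(R0.T@Rt).as_rotvec()
    print("t",t.round(4),"r",v.round(4),"rows",round(max(np.linalg.norm(t)/.05,np.linalg.norm(v)/.15),1))
E
python3 - <<'E'
from h import *
from plant import env,imaging
f=imaging.grab_frame("wrist"); o=env.get_obs(); R0=R.from_rotvec(o["tool_rot"]).as_matrix()
print("cam in tool",R0.T@(np.array(f["origin"])-o["tool_pos"])); print((R0.T@M(f)).round(3)); print(f["intrinsics"])
rel([.56,.02,.42],toolR(74.4))
E
```

```text
cam in tool [ 7.19893976e-02 -9.20398278e-05 -1.41351111e-01]
[[-0.001 -0.96  -0.28 ]
 [ 1.    -0.001 -0.001]
 [ 0.    -0.28   0.96 ]]
[[335.86360657   0.         254.65263449]
 [  0.         335.86360657 195.30062508]
 [  0.           0.           1.        ]]
t [-0.5135 -0.4007 -0.1887] r [-0.0014  0.     -0.1035] rows 13.6
```

```bash
python3 -m inch '[[-0.25,-0.2,-0.09,0,0,-0.1,100],[-0.25,-0.2,-0.09,0,0,-0.1,100],[-0.25,-0.2,-0.09,0,0,-0.1,100],[-0.25,-0.2,-0.09,0,0,-0.1,100],[-0.25,-0.2,-0.09,0,0,-0.1,100],[-0.25,-0.2,-0.09,0,0,-0.1,100],[-0.25,-0.2,-0.09,0,0,-0.1,100],[-0.25,-0.2,-0.09,0,0,-0.1,100]]' 50; python3 -m inch '[[-0.25,-0.22,0,0,0,0,100],[-0.25,-0.22,0,0,0,0,100],[-0.25,-0.22,0,0,0,0,100],[-0.25,-0.22,0,0,0,0,100],[-0.25,-0.22,0,0,0,0,100],[-0.25,-0.22,0,0,0,0,100],[-0.25,-0.22,0,0,0,0,100],[-0.25,-0.22,0,0,0,0,100]]'
python3 - <<'E'
from h import *
from plant import env,imaging
f=imaging.grab_frame("wrist");pickle.dump(f,open("w1.pkl","wb")); crop(f,0,0,512,384,1.56,"w1.png"); print(env.get_obs()["tool_pos"])
E
```

```text
clock: 0.95
tool_pos: [0.3921, 0.2985, 0.3222]
tool_rot: [0.446, 3.106, -0.003]
contact_force: [-0.6, 0.5, -0.5]
opening: 0.999
grasp_force: 0.0
clock: 1.75
tool_pos: [0.5712, 0.0182, 0.3203]
tool_rot: [0.445, 3.109, -0.005]
contact_force: [0.4, -0.5, 0.4]
opening: 1.002
grasp_force: 0.0
[0.56977246 0.02197302 0.32035221]
```

View pics/w1.png

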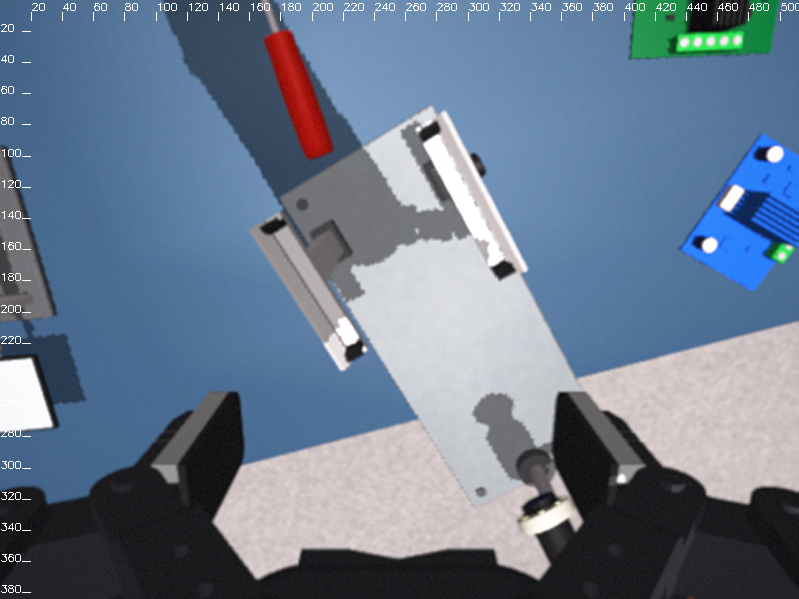

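Run:
```python
from h import *
f=load("w1"); k=1.5625
P=np.array([atz(f,(x/k,y/k),.154) for x,y in [(445,112),(526,270),(343,370),(250,229)]]); print(P.round(4))
print([np.linalg.norm(P[i]-P[(i+1)%4]).round(4) for i in range(4)],"expect .104 .132")
c=P.mean(0); xa=(P[1]-P[0]+P[2]-P[3])[:2]; ya=(P[0]-P[3]+P[1]-P[2])[:2]
print("seat",c,"yaw",np.degrees(np.arctan2(xa[1],xa[0])),np.degrees(np.arctan2(ya[1],ya[0]))-90)
# base corners at z=.008
Q=np.array([atz(f,(x/k,y/k),.008) for x,y in [(281,194),(434,105),(475,506)]]); print(Q.round(4)); e=Q[2]-Q[0]; print(np.linalg.norm(e),np.degrees(np.arctan2(e[1],e[0])),np.linalg.norm(Q[1]-Q[0]))
s=load("scene0"); sd=load("side0")
a=np.radians(13.9); X=np.array([np.cos(a),np.sin(a),0]);Y=np.array([-X[1],X[0],0])
for nm,g in (("side",sd),("scene",s)):
  print(nm,(proj(g,[c+sx*.052*X+sy*.066*Y for sy in(1,-1) for sx in (1,-1)])-([170,130] if nm=="side" else [180,145]))*(3.15 if nm=="side" else 5))
# green terminal screws: board corners visible, z .003
print(atz(f,(632/k,58/k),.003),atz(f,(770/k,52/k),.003))
```

```text
[[ 0.4892  0.0687  0.154 ]
 [ 0.5887  0.0924  0.154 ]
 [ 0.6195 -0.0328  0.154 ]
 [ 0.5193 -0.0574  0.154 ]]
[np.float64(0.1023), np.float64(0.1289), np.float64(0.1032), np.float64(0.1297)] expect .104 .132
seat [0.55417751 0.01774346 0.154     ] yaw 13.590713728744237 13.639796725569255
[[ 0.5071 -0.0673  0.008 ]
 [ 0.4754  0.0757  0.008 ]
 [ 0.8541  0.0155  0.008 ]]
0.3568231469227554 13.416800086226587 0.14646418471465125
side [[231.60403675 243.23333088]
 [334.27639103 254.51263147]
 [252.51631403 148.98260871]
 [348.93805955 158.84607963]]
scene [[467.51617258 147.97500768]
 [359.62911127 106.47225309]
 [378.50403814 236.68208516]
 [267.60493945 190.98710942]]
[0.48605424 0.23637582 0.003     ] [0.51288136 0.34095863 0.003     ]
```

Run:
```python
from h import *
rel([.4608,.2989,.13],toolR(75.4))
```

```text
t [0.1811 0.2361 0.1903] r [-0.0006 -0.0008 -0.0253] rows 7.1
```

```bash
python3 -m inch '[[0.05,0.07,0.02,0,0,-0.025,60],[0.18,0.236,0.19,0,0,-0.025,53],[0.181,0.236,0.19,0,0,-0.025,53],[0.181,0.236,0.19,0,0,-0.025,53],[0.181,0.236,0.19,0,0,-0.025,53],[0.181,0.236,0.19,0,0,-0.025,53],[0.181,0.236,0.19,0,0,-0.025,53],[0.181,0.236,0.19,0,0,-0.025,53]]'
python3 - <<'E'
from h import *
from plant import env,imaging
f=imaging.grab_frame("wrist");pickle.dump(f,open("w2.pkl","wb")); crop(f,0,0,512,384,1.5625,"w2.png"); print(env.get_obs()["tool_pos"])
rel([.4608,.2989,.03],toolR(75.4)); print(proj(f,[.4608,.2989,.038])*1.5625)
E
```

```text
clock: 2.6
tool_pos: [0.4519, 0.3082, 0.1284]
tool_rot: [-0.371, -3.112, -0.003]
contact_force: [-0.0, -0.1, 0.7]
opening: 0.529
grasp_force: 0.0
[0.45360008 0.30610147 0.1291129 ]
t [-0.0093 -0.0053  0.0991] r [-0.     -0.0062  0.0147] rows 2.0
[[382.85586266 338.11542343]]
```

View pics/w2.png

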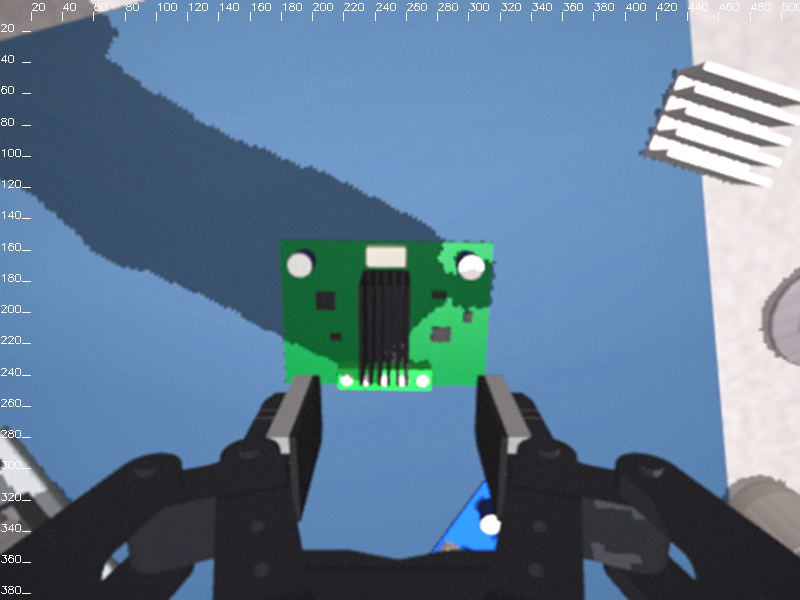

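Run:
```python
from h import *
f=load("w2"); k=1.5625
a,b,c,d=[atz(f,(x/k,y/k),.003) for x,y in [(280,240),(494,243),(486,384),(286,383)]]
print(a,b,c,d,[np.linalg.norm(p).round(4) for p in (a-b,b-c,c-d,d-a)]); e=b-a; print("yaw y",np.degrees(np.arctan2(e[1],e[0])), np.degrees(np.arctan2((c-d)[1],(c-d)[0])),"centre",(a+b+c+d)/4)
```

```text
[0.40861949 0.25685728 0.003     ] [0.43598453 0.36286667 0.003     ] [0.51200353 0.34384691 0.003     ] [0.48527719 0.23665537 0.003     ] [np.float64(0.1095), np.float64(0.0784), np.float64(0.1105), np.float64(0.0793)]
yaw y 75.52576211609203 75.99975686773641 centre [0.46047119 0.30005656 0.003     ]
```

Run:
```python
from h import *
rel([.4606,.2998,.009],toolR(75.6))
```

```text
t [-0.009  -0.0045  0.1201] r [-0.     -0.0062  0.0113] rows 2.4
```

```bash
python3 -m inch '[[-0.009,-0.0045,0.03,0,-0.006,0.011,53],[-0.009,-0.0045,0.06,0,-0.006,0.011,53],[-0.009,-0.0045,0.09,0,-0.006,0.011,53],[-0.009,-0.0045,0.11,0,-0.006,0.011,53],[-0.009,-0.0045,0.12,0,-0.006,0.011,53],[-0.009,-0.0045,0.12,0,-0.006,0.011,53],[-0.009,-0.0045,0.12,0,-0.006,0.011,53]]'
python3 - <<'E'
from h import *
rel([.4606,.2998,.009],toolR(75.6))
E
```

```text
clock: 3.35
tool_pos: [0.4674, 0.294, 0.0123]
tool_rot: [0.409, 3.108, 0.0]
contact_force: [0.3, 0.3, -0.7]
opening: 0.529
grasp_force: 0.0
t [0.0081 0.0039 0.0032] r [ 0.0011  0.0068 -0.0106] rows 0.2
```

```bash
python3 -m inch '[[0,0,0,0,0,0,53],[0,0,0,0,0,0,53],[0,0,0,0,0,0,53]]'
python3 - <<'E'
from h import *
rel([.4606,.2998,.009],toolR(75.6))
E
```

```text
clock: 3.65
tool_pos: [0.4673, 0.2939, 0.012]
tool_rot: [0.409, 3.108, 0.0]
contact_force: [0.9, -0.4, -0.3]
opening: 0.534
grasp_force: 0.0
t [0.008 0.004 0.003] r [ 0.0011  0.0068 -0.0106] rows 0.2
```

```bash
python3 -m inch '[[0.008,0.004,0.002,0.001,0.007,-0.011,53],[0.008,0.004,0.002,0.001,0.007,-0.011,53],[0.008,0.004,0.002,0.001,0.007,-0.011,53],[0.008,0.004,0.002,0.001,0.007,-0.011,10],[0.008,0.004,0.002,0.001,0.007,-0.011,10],[0.008,0.004,0.002,0.001,0.007,-0.011,10],[0.008,0.004,0.002,0.001,0.007,-0.011,10],[0.008,0.004,0.002,0.001,0.007,-0.011,10]]' 60; python3 -m inch '[[0,0,0,0,0,0,10],[0,0,-0.02,0,0,0,10],[0,0,-0.05,0,0,0,10],[0,0,-0.09,0,0,0,10],[0,0,-0.14,0,0,0,10],[0,0,-0.19,0,0,0,10],[0,0,-0.23,0,0,0,10],[0,0,-0.23,0,0,0,10]]'; python3 -m inch '[[0,0,0,0,0,0,10],[0,0,0,0,0,0,10],[0,0,0,0,0,0,10]]';python3 - <<'E'
from h import *
from plant import env,imaging
f=imaging.grab_frame("wrist");pickle.dump(f,open("w3.pkl","wb")); crop(f,0,0,512,384,1.5625,"w3.png"); o=env.get_obs(); pickle.dump(o,open("o3.pkl","wb")); print(o["tool_pos"],o["tool_rot"])
E
```

```text
clock: 4.45
tool_pos: [0.4604, 0.2994, 0.0094]
tool_rot: [-0.393, -3.116, 0.001]
contact_force: [-0.8, -0.2, 3.4]
opening: 0.267
grasp_force: 59.7
clock: 5.25
tool_pos: [0.4632, 0.3019, 0.2445]
tool_rot: [0.393, 3.11, 0.011]
contact_force: [1.7, 0.6, -1.9]
opening: 0.272
grasp_force: 59.4
clock: 5.55
tool_pos: [0.4594, 0.2989, 0.2374]
tool_rot: [-0.392, -3.113, 0.006]
contact_force: [-0.4, 0.5, -1.4]
opening: 0.271
grasp_force: 59.4
[0.45962044 0.29908413 0.23753288] [-0.39221574 -3.11321995  0.00516647]
```

View pics/w3.png

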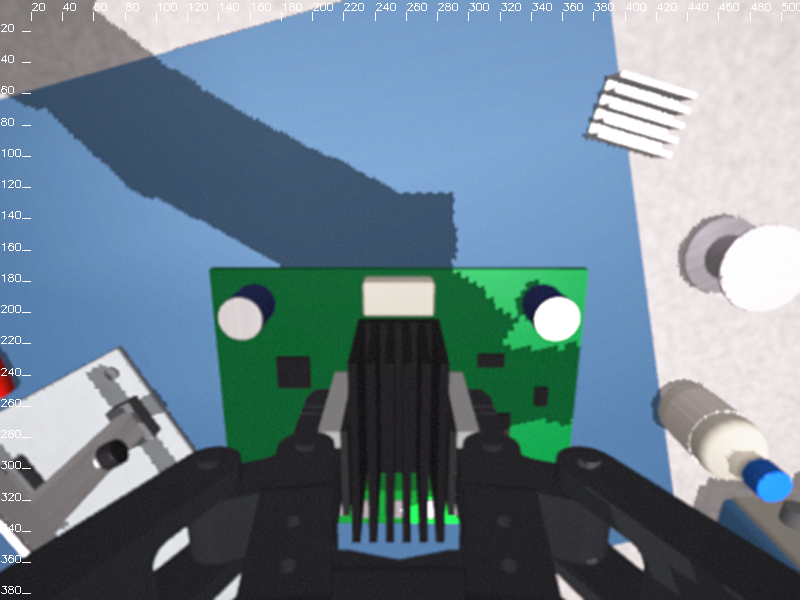

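```bash
cat >> h.py <<'E'
def seatpose(dx=0,dy=0,dz=0,yaw=13.65,S=(.5542,.0177,.140)):
    a=np.radians(yaw); X=np.array([np.cos(a),np.sin(a),0]);Y=np.array([-X[1],X[0],0]); return np.array(S)+dx*X+dy*Y+np.array([0,0,dz])
E
python3 - <<'E'
from h import *
f=load("w3"); o=load("o3"); k=1.5625
R0=R.from_rotvec(o["tool_rot"]).as_matrix(); c=R0.T@(np.array(f["origin"])-o["tool_pos"])
for p in [(210,268),(587,268)]:
    _,d=ray(f,(p[0]/k,p[1]/k)); d=R0.T@d; print(c+d*(.0064-c[2])/d[2])
print(R0.round(4))
rel(seatpose(dz=.08+.0094),toolR(103.65))
E
```

```text
[ 0.04023752 -0.0540494   0.0064    ]
[0.04016112 0.05407697 0.0064    ]
[[-0.9687  0.248  -0.0041]
 [ 0.248   0.9687 -0.0028]
 [ 0.0033 -0.0037 -1.    ]]
t [-0.1614 -0.2491  0.0085] r [-0.0029 -0.0042 -0.4889] rows 5.9
```

```bash
python3 -m inch '[[-0.02,-0.03,0,0,0,-0.07,10],[-0.05,-0.075,0,0,0,-0.15,10],[-0.08,-0.12,0,0,0,-0.25,10],[-0.11,-0.17,0,0,0,-0.35,10],[-0.14,-0.215,0.005,-0.002,-0.003,-0.44,10],[-0.16,-0.247,0.0085,-0.003,-0.004,-0.489,10],[-0.1614,-0.2491,0.0085,-0.003,-0.004,-0.489,10],[-0.1614,-0.2491,0.0085,-0.003,-0.004,-0.489,10]]';python3 -m inch '[[0,0,0,0,0,0,10],[0,0,0,0,0,0,10],[0,0,0,0,0,0,10]]'
python3 - <<'E'
from h import *
from plant import imaging
rel(seatpose(dz=.08+.0094),toolR(103.65))
f=imaging.grab_frame("wrist");pickle.dump(f,open("w4.pkl","wb")); g=imaging.grab_frame("side");pickle.dump(g,open("s4.pkl","wb"))
a=cv2.resize(f["pixels"],None,fx=1.5625,fy=1.5625); cv2.imwrite("pics/w4.png",a)
rel(seatpose(dz=.0114),toolR(103.65))
E
```

```text
clock: 6.4
tool_pos: [0.5549, 0.0149, 0.2294]
tool_rot: [-0.363, 3.12, 0.001]
contact_force: [-0.5, 0.7, -2.3]
opening: 0.271
grasp_force: 59.4
clock: 6.7
tool_pos: [0.5546, 0.0207, 0.2309]
tool_rot: [-0.379, 3.116, 0.005]
contact_force: [-0.4, -0.4, -1.4]
opening: 0.265
grasp_force: 59.4
t [ 0.0012 -0.0029  0.0015] r [0.0025 0.0034 0.0037] rows 0.1
t [ 0.0014 -0.0021  0.0796] r [0.0019 0.0035 0.0024] rows 1.6
```

View pics/w4.png

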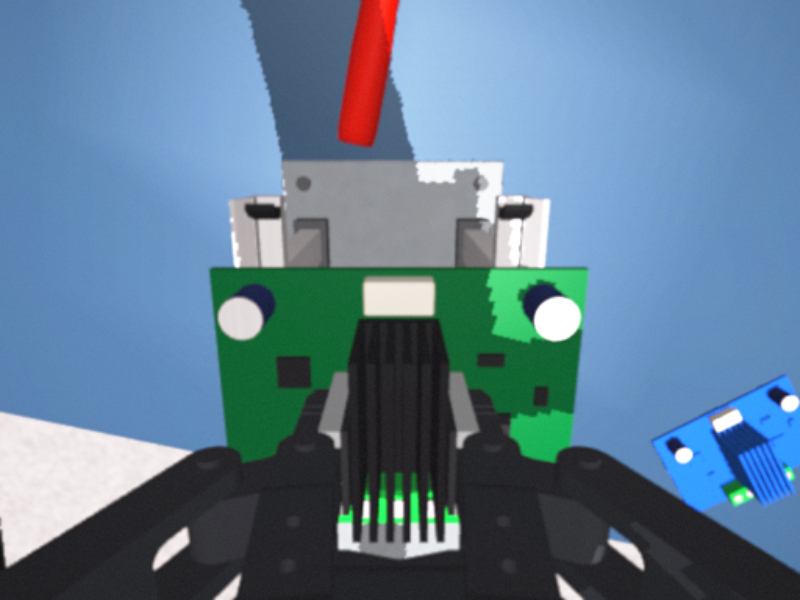

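Run:
```python
from h import *
from plant import env
f=load("w4"); k=1.5625; o=env.get_obs(); R0=R.from_rotvec(o["tool_rot"]).as_matrix()
a=np.radians(13.65); X=np.array([np.cos(a),np.sin(a),0]);Y=np.array([-X[1],X[0],0])
for p in [(230,200),(550,200)]:
    w=atz(f,(p[0]/k,p[1]/k),.154)-seatpose(); print("seat frame",w@X,w@Y)
b,c=[atz(f,(p[0]/k,p[1]/k),.008) for p in [(282,161),(503,163)]]; print(np.degrees(np.arctan2((c-b)[1],(c-b)[0]))-90, np.linalg.norm(c-b), ((b+c)/2-seatpose())@Y)
rel(seatpose(dz=.0114),toolR(103.65),o)
```

```text
seat frame -0.0514576399294506 -0.06519231551813046
seat frame -0.05180556351521996 0.06557887082296136
13.311867777672646 0.14780298662883848 0.0001494292694966093
t [ 0.0014 -0.0021  0.0796] r [0.0019 0.0035 0.0024] rows 1.6
```

```bash
python3 -m inch '[[0.0014,-0.002,0.01,0.002,0.003,0.002,10],[0.0014,-0.002,0.025,0.002,0.003,0.002,10],[0.0014,-0.002,0.04,0.002,0.003,0.002,10],[0.0014,-0.002,0.05,0.002,0.003,0.002,10],[0.0014,-0.002,0.05,0.002,0.003,0.002,10],[0.0014,-0.002,0.05,0.002,0.003,0.002,10],[0.0014,-0.002,0.05,0.002,0.003,0.002,10],[0.0014,-0.002,0.05,0.002,0.003,0.002,10]]'
python3 - <<'E'
from h import *
rel(seatpose(dz=.0094),toolR(103.65))
E
```

```text
clock: 7.6
tool_pos: [0.5547, 0.0163, 0.1815]
tool_rot: [-0.37, 3.118, -0.001]
contact_force: [0.5, 0.2, -1.4]
opening: 0.27
grasp_force: 59.4
t [0.0002 0.0015 0.0321] r [-0.0006  0.0016 -0.0021] rows 0.6
```

```bash
python3 -m inch '[[0.0002,0.001,0.008,0,0.001,-0.002,10],[0.0002,0.001,0.016,0,0.001,-0.002,10],[0.0002,0.001,0.022,0,0.001,-0.002,10],[0.0002,0.001,0.027,0,0.001,-0.002,10],[0.0002,0.001,0.029,0,0.001,-0.002,10],[0.0002,0.001,0.03,0,0.001,-0.002,10],[0.0002,0.001,0.031,0,0.001,-0.002,10],[0.0002,0.001,0.031,0,0.001,-0.002,10]]'
python3 - <<'E'
from h import *
rel(seatpose(dz=.0094),toolR(103.65))
E
```

```text
clock: 8.4
tool_pos: [0.5539, 0.0172, 0.1499]
tool_rot: [0.373, -3.119, 0.001]
contact_force: [-0.5, -0.5, -1.1]
opening: 0.272
grasp_force: 59.4
t [-0.0004  0.0004  0.0005] r [-0.0004 -0.0006  0.    ] rows 0.0
```

```bash
python3 -m inch '[[-0.0003,0.0004,0.001,0,0,0,10],[-0.0003,0.0004,0.0015,0,0,0,10],[-0.0003,0.0004,0.0015,0,0,0,10],[-0.0003,0.0004,0.0015,0,0,0,10]]'
python3 - <<'E'
from h import *
rel(seatpose(dz=.0094),toolR(103.65))
E
```

```text
clock: 8.8
tool_pos: [0.5542, 0.0173, 0.1494]
tool_rot: [-0.373, 3.119, -0.002]
contact_force: [-1.8, -0.3, 6.8]
opening: 0.271
grasp_force: 60.5
t [-0.0001  0.0004 -0.    ] r [-0.0013 -0.0001 -0.0002] rows 0.0
```

```bash
python3 -m inch '[[0,0,-0.0005,0,0,0,32],[0,0,-0.0005,0,0,0,40],[0,0,-0.0005,0,0,0,50],[0,0,-0.0005,0,0,0,50],[0,0,-0.02,0,0,0,50],[0,0,-0.06,0,0,0,50],[0,0,-0.1,0,0,0,50],[0,0,-0.15,0,0,0,50]]'; python3 -m inch '[[0,0,0,0,0,0,50],[0,0,0,0,0,0,50],[0,0,0,0,0,0,50]]'
python3 - <<'E'
from h import *
from plant import imaging,env
f=imaging.grab_frame("wrist");pickle.dump(f,open("w5.pkl","wb")); cv2.imwrite("pics/w5.png",cv2.resize(f["pixels"],None,fx=1.5625,fy=1.5625))
print(proj(f,[seatpose(dx=x,dy=y,dz=.003) for x in(-.04,.04) for y in (-.055,.055)])*1.5625)
E
```

```text
clock: 9.6
tool_pos: [0.553, 0.0175, 0.2987]
tool_rot: [0.373, -3.115, 0.0]
contact_force: [1.4, -1.1, -0.0]
opening: 0.5
grasp_force: 0.0
clock: 9.9
tool_pos: [0.5532, 0.0173, 0.2971]
tool_rot: [0.373, -3.116, 0.001]
contact_force: [0.2, -0.5, 0.6]
opening: 0.504
grasp_force: 0.0
[[298.88898981 214.5345133 ]
 [495.86272122 214.36784698]
 [305.97907851 348.8747098 ]
 [489.08278829 348.75286949]]
```

View pics/w5.png

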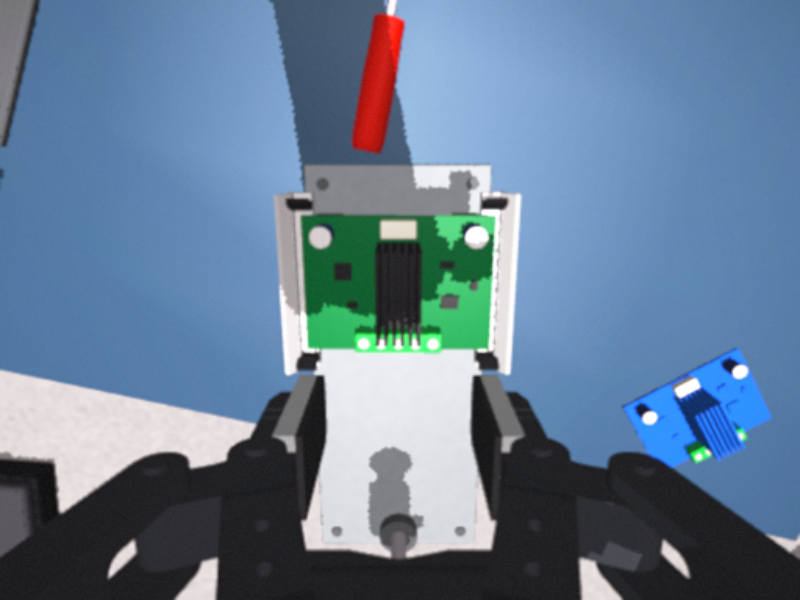

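```bash
python3 -m inch '[[0.01,-0.03,0,0,0,0.14,60],[0.03,-0.07,0,0,0,0.28,60],[0.05,-0.11,0,0,0,0.42,60],[0.07,-0.15,0,0,0,0.56,60],[0.09,-0.19,0,0,0,0.7,60],[0.11,-0.23,0,0,0,0.84,60],[0.135,-0.27,0,0,0,0.98,60],[0.158,-0.31,0,0,0,1.12,60]]' 80; python3 -m inch '[[0,0,0,0,0,0.14,60],[0,0,0,0,0,0.28,60],[0,0,0,0,0,0.42,60],[0,0,0,0,0,0.56,60],[0,0,0,0,0,0.7,60],[0,0,0,0,0,0.84,60],[0,0,0,0,0,0.98,60],[0,0,0,0,0,1.12,60]]'; python3 -m inch '[[0,0,0,0,0,0.14,60],[0,0,0,0,0,0.28,60],[0,0,0,0,0,0.42,60],[0,0,0,0,0,0.56,60],[0,0,0,0,0,0.7,60],[0,0,0,0,0,0.84,60],[0,0,0,0,0,0.98,60],[0,0,0,0,0,1.12,60]]';python3 -m inch '[[0,0,0,0,0,0.15,60],[0,0,0,0,0,0.15,60],[0,0,0,0,0,0.15,60],[0,0,0,0,0,0.15,60],[0,0,0,0,0,0.15,60]]'
python3 - <<'E'
from h import *
from plant import imaging,env
rel([.473,-.323,.25],toolR(-97.4)); print(env.get_obs()["joint_pos"].round(2))
f=imaging.grab_frame("wrist");pickle.dump(f,open("w6.pkl","wb")); cv2.imwrite("pics/w6.png",cv2.resize(f["pixels"],None,fx=1.5625,fy=1.5625))
E
```

```text
clock: 10.75
tool_pos: [0.4721, -0.3222, 0.297]
tool_rot: [-1.347, -2.834, 0.001]
contact_force: [0.5, -1.3, -1.0]
opening: 0.595
grasp_force: 0.0
clock: 11.55
tool_pos: [0.473, -0.3203, 0.2969]
tool_rot: [-2.648, -1.686, 0.004]
contact_force: [0.5, 0.3, -0.0]
opening: 0.603
grasp_force: 0.0
clock: 12.35
tool_pos: [0.4731, -0.3203, 0.297]
tool_rot: [-3.141, -0.022, 0.006]
contact_force: [-0.6, 0.3, 0.2]
opening: 0.602
grasp_force: 0.0
clock: 12.85
tool_pos: [0.4736, -0.3209, 0.2984]
tool_rot: [3.135, -0.202, -0.001]
contact_force: [0.4, 0.1, -0.2]
opening: 0.604
grasp_force: 0.0
t [-0.0003  0.0022  0.0484] r [0.0004 0.0008 0.0004] rows 1.0
[ 0.16  0.61  0.63  1.67 -0.41  1.   -0.77]
```

Before the final picture budget is spent, view this one (the tenth).

View pics/w6.png

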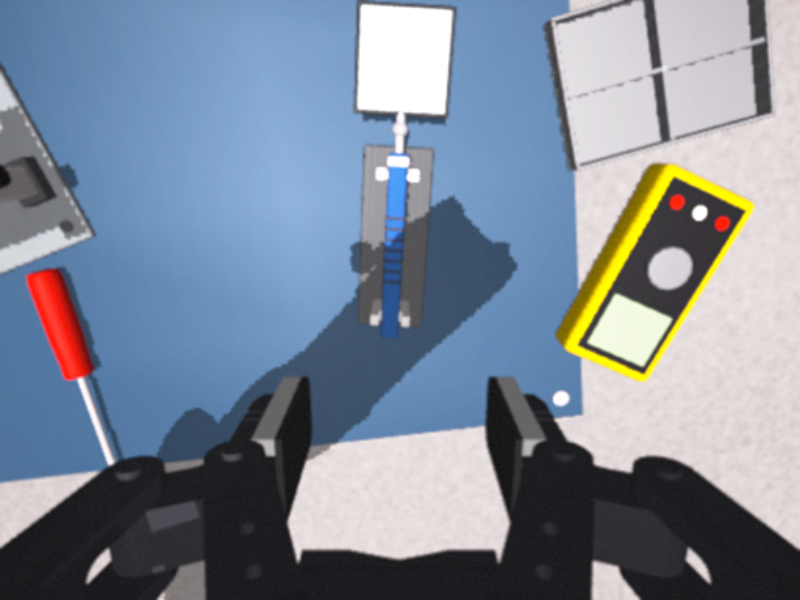

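Run:
```python
from h import *
f=load("w6"); k=1.5625; A=lambda x,y,z:atz(f,(x/k,y/k),z)
C=[A(x,y,.051) for x,y in [(358,2),(455,8),(449,117),(355,112)]]; c=np.mean(C,0)
e=A(390,335,.05); h=A(398,157,.054); r=A(394,250,.054)
print("glass",c,"end",e,"front",h,"rib",r)
v=(h-e)[:2]; print(np.degrees(np.arctan2(v[1],v[0])),np.linalg.norm(v)); v=(c-e)[:2]; yaw=np.arctan2(v[1],v[0]); print(np.degrees(yaw),np.linalg.norm(v))
b=np.mean([A(x,y,.008) for x,y in [(365,147),(433,150),(420,326),(359,323)]],0); print("rest base centre",b)
u=A(433,150,.008)-A(420,326,.008); print(np.degrees(np.arctan2(u[1],u[0])),np.linalg.norm(u))
```

```text
glass [ 0.60088846 -0.34168156  0.051     ] end [ 0.40687945 -0.30576079  0.05      ] front [ 0.53968267 -0.329422    0.054     ] rib [ 0.47420116 -0.31788695  0.054     ]
-10.102240284178018 0.13489458916424937
-10.489527688842866 0.1973063632810293
rest base centre [ 0.47365433 -0.31755266  0.008     ]
-10.759618471362437 0.14650485422282963
```

Run:
```python
from h import *
rel([.4735,-.3178,.030],toolR(-100.4))
```

```text
t [-0.0004 -0.0032  0.2685] r [0.0005 0.0006 0.0523] rows 5.4
```

```bash
python3 -m inch '[[0,-0.003,0.04,0,0,0.052,60],[0,-0.003,0.08,0,0,0.052,60],[0,-0.003,0.12,0,0,0.052,60],[0,-0.003,0.15,0,0,0.052,60],[0,-0.003,0.17,0,0,0.052,60],[0,-0.003,0.19,0,0,0.052,60],[0,-0.003,0.19,0,0,0.052,60]]'
python3 - <<'E'
from h import *
rel([.4735,-.3178,.030],toolR(-100.4))
E
```

```text
clock: 13.6
tool_pos: [0.4728, -0.3168, 0.1064]
tool_rot: [-3.126, 0.285, 0.007]
contact_force: [-0.1, 0.4, 1.1]
opening: 0.597
grasp_force: 0.0
t [0.0012 0.001  0.0764] r [-0.0018  0.0046 -0.0001] rows 1.5
```

```bash
python3 -m inch '[[0.001,0.001,0.025,-0.001,0.004,0,60],[0.001,0.001,0.05,-0.001,0.004,0,60],[0.001,0.001,0.068,-0.001,0.004,0,60],[0.001,0.001,0.076,-0.001,0.004,0,60],[0.001,0.001,0.076,-0.001,0.004,0,60],[0.001,0.001,0.076,-0.001,0.004,0,60]]'; python3 -m inch '[[0,0,0,0,0,0,0],[0,0,0,0,0,0,0],[0,0,0,0,0,0,0],[0,0,0,0,0,0,0],[0,0,0,0,0,0,0],[0,0,0,0,0,0,0],[0,0,0,0,0,0,0],[0,0,0,0,0,0,0]]' 90
python3 - <<'E'
from h import *
rel([.4735,-.3178,.030],toolR(-100.4))
E
```

```text
clock: 14.2
tool_pos: [0.4754, -0.3199, 0.0337]
tool_rot: [3.126, -0.285, 0.008]
contact_force: [0.4, 0.1, 0.5]
opening: 0.598
grasp_force: 0.0
clock: 15.0
tool_pos: [0.4752, -0.3193, 0.0335]
tool_rot: [3.127, -0.285, 0.007]
contact_force: [-0.6, 0.5, 6.0]
opening: 0.143
grasp_force: 87.9
t [-0.0019 -0.0011  0.0035] r [ 0.0017 -0.0046 -0.0004] rows 0.1
```

```bash
cat >> h.py <<'E'
def mir(dx=0,dy=0,dz=0,off=(.128,0,-.0175),yaw=13.65):
    a=np.radians(yaw); X=np.array([np.cos(a),np.sin(a),0]);Y=np.array([-X[1],X[0],0]);Z=np.array([0,0,1.])
    n=.033*X+.081*Z; n/=np.linalg.norm(n)
    Rt=np.c_[Y,-np.cross(n,Y),-n]
    V=seatpose()+.052*X+dx*X+dy*Y; V[2]=.062+dz
    return V-Rt@np.array(off),Rt
E
python3 -m inch '[[0,0,-0.01,0,0,0,0],[0,0,-0.03,0,0,0,0],[0,0,-0.06,0,0,0,0],[0,0,-0.1,0,0,0,0],[0,0,-0.15,0,0,0,0],[0,0,-0.19,0,0,0,0],[0,0,-0.22,0,0,0,0],[0,0,-0.22,0,0,0,0]]'
python3 - <<'E'
from h import *
from plant import env,imaging
p,Rt=mir(.053,0,.2); print(p); rel(p,Rt); print(env.get_obs()["joint_pos"].round(2)); o=env.get_obs(); R0=R.from_rotvec(o["tool_rot"]).as_matrix()
g=imaging.grab_frame("side"); pickle.dump(g,open("s7.pkl","wb"))
G=o["tool_pos"]+R0@np.array([.128,0,-.0175]); x,y=proj(g,G)[0]; print("expect glass px",x,y)
im=g["pixels"].astype(int); w=(im.min(2)>190); yy,xx=np.where(w); m=(abs(xx-x)<30)&(abs(yy-y)<30); print(xx[m].mean(),yy[m].mean(),m.sum())
print((R0.T@Rt).round(3))
E
```

```text
clock: 15.8
tool_pos: [0.4756, -0.3208, 0.2575]
tool_rot: [3.122, -0.286, 0.017]
contact_force: [-0.3, -0.7, -1.2]
opening: 0.14
grasp_force: 87.9
[ 0.68002486 -0.08346389  0.24579338]
t [ 0.1578 -0.2705  0.012 ] r [ 0.2641 -0.3867 -1.9636] rows 13.5
[ 0.16  0.66  0.62  1.73 -0.47  0.9  -0.77]
expect glass px 287.84660645301494 97.99159486281093
289.8854961832061 95.46564885496183 262
[[-0.408  0.841 -0.355]
 [-0.913 -0.38   0.149]
 [-0.01   0.385  0.923]]
```

```bash
python3 -m inch '[[0.01,-0.017,-0.005,0.0165,-0.0242,-0.1227,0],[0.02,-0.034,-0.01,0.033,-0.0484,-0.2454,0],[0.03,-0.051,-0.015,0.05,-0.073,-0.368,0],[0.04,-0.068,-0.02,0.066,-0.097,-0.491,0],[0.05,-0.085,-0.02,0.083,-0.121,-0.614,0],[0.06,-0.102,-0.02,0.099,-0.145,-0.736,0],[0.07,-0.119,-0.02,0.116,-0.169,-0.859,0],[0.079,-0.135,-0.02,0.132,-0.193,-0.982,0]]'
python3 - <<'E'
from h import *
from plant import env
p,Rt=mir(.053,0,.2); rel(p,Rt); print(env.get_obs()["joint_pos"].round(2))
E
```

```text
clock: 16.65
tool_pos: [0.5757, -0.1991, 0.2709]
tool_rot: [-2.746, -1.176, 0.261]
contact_force: [-0.1, -1.0, -0.8]
opening: 0.138
grasp_force: 87.9
t [ 0.1574 -0.0009  0.0093] r [ 0.1195 -0.1961 -0.9743] rows 6.7
[ 0.09  0.77  0.35  1.35 -0.23  1.3  -0.3 ]
```

```bash
python3 -m inch '[[0.02,0,0,0.015,-0.024,-0.122,0],[0.04,0,0,0.03,-0.049,-0.244,0],[0.06,0,0.002,0.045,-0.073,-0.366,0],[0.08,0,0.004,0.06,-0.098,-0.488,0],[0.1,0,0.006,0.075,-0.122,-0.61,0],[0.12,0,0.008,0.09,-0.147,-0.732,0],[0.14,-0.001,0.009,0.105,-0.171,-0.854,0],[0.157,-0.001,0.009,0.1195,-0.196,-0.974,0]]'; python3 -m inch '[[0,0,0,0,0,0,0],[0,0,0,0,0,0,0],[0,0,0,0,0,0,0],[0,0,0,0,0,0,0],[0,0,0,0,0,0,0]]'
cat > chk.py <<'E'
from h import *
from plant import env,imaging
import sys
p,Rt=mir(*map(float,sys.argv[1:4])); rel(p,Rt); print(env.get_obs()["joint_pos"].round(2)); o=env.get_obs(); R0=R.from_rotvec(o["tool_rot"]).as_matrix()
for n in("side","scene"):
    g=imaging.grab_frame(n); pickle.dump(g,open(n+"8.pkl","wb"))
    G=o["tool_pos"]+R0@np.array([.128,0,-.0175]); q=proj(g,[o["tool_pos"]+R0@np.array([.128+a,b,-.0175]) for a in(-.032,.032) for b in (-.03,.03)])
    x,y=proj(g,G)[0]; print(n,"expect",x.round(1),y.round(1),"corners",q.round(0).tolist())
    im=g["pixels"].astype(int); w=(im.min(2)>170).astype(np.uint8); _,lab,st,ce=cv2.connectedComponentsWithStats(w)
    for i in range(1,len(st)):
        if st[i,4]>25 and np.hypot(*(ce[i]-[x,y]))<30: print(st[i],ce[i].round(1))
E
python3 chk.py .053 0 .2
```

```text
clock: 17.45
tool_pos: [0.6803, -0.0841, 0.2455]
tool_rot: [-1.773, -2.255, 0.443]
contact_force: [0.5, 1.3, -1.3]
opening: 0.14
grasp_force: 87.9
clock: 17.95
tool_pos: [0.6804, -0.0865, 0.2484]
tool_rot: [-1.785, -2.252, 0.441]
contact_force: [0.3, 0.1, -1.8]
opening: 0.136
grasp_force: 88.0
t [0.0031 0.0013 0.0023] r [ 0.0033  0.0011 -0.0081] rows 0.1
[-0.03  1.    0.13  0.87  0.    1.65  0.29]
side expect 229.1 165.5 corners [[240.0, 157.0], [223.0, 160.0], [236.0, 171.0], [218.0, 174.0]]
scene expect 276.8 165.5 corners [[266.0, 165.0], [279.0, 175.0], [275.0, 157.0], [287.0, 166.0]]
[278 163  10  12  68] [282.  168.4]
```

Run:
```python
from h import *
from plant import env,imaging
f=imaging.grab_frame("wrist"); pickle.dump(f,open("w8.pkl","wb")); o=env.get_obs(); R0=R.from_rotvec(o["tool_rot"]).as_matrix()
T=lambda *p:proj(f,o["tool_pos"]+R0@np.array(p))[0].round(1)
for z in(-.0175,-.0275,-.0075): print(z,"frame near edge",T(.093,-.033,z),T(.093,.033,z),"glass near",T(.096,0,z))
print("handle front",T(.068,-.007,-.0205),T(.068,.007,-.0205), "ribs end",T(.023,0,-.0205))
im=f["pixels"]
for y in range(0,130,3): print(y,im[y,200].tolist(),im[y,255].tolist(),im[y,310].tolist())
```

```text
-0.0175 frame near edge [157.2  30.1] [354.4  29.9] glass near [255.8  20.2]
-0.0275 frame near edge [148.1  23.8] [363.7  23.5] glass near [255.9  12.9]
-0.0075 frame near edge [164.9  35.4] [346.6  35.2] glass near [255.7  26.3]
handle front [235.7 107.7] [276.  107.6] ribs end [255.9 228.3]
0 [255, 255, 255] [255, 255, 255] [255, 255, 255]
3 [255, 255, 255] [255, 255, 255] [255, 255, 255]
6 [255, 255, 255] [255, 255, 255] [255, 255, 255]
9 [255, 255, 255] [255, 255, 255] [255, 255, 255]
12 [255, 255, 255] [255, 255, 255] [255, 255, 255]
15 [231, 226, 224] [235, 231, 230] [183, 179, 175]
18 [103, 99, 103] [251, 248, 252] [73, 73, 76]
21 [102, 99, 103] [254, 252, 254] [72, 71, 72]
24 [49, 44, 48] [254, 253, 254] [41, 38, 41]
27 [21, 20, 24] [254, 253, 254] [116, 112, 110]
30 [34, 50, 23] [254, 253, 254] [141, 135, 133]
33 [61, 120, 22] [254, 253, 254] [141, 137, 136]
36 [87, 174, 31] [254, 253, 254] [140, 136, 134]
39 [85, 172, 33] [249, 246, 250] [141, 136, 135]
42 [84, 172, 29] [245, 241, 247] [140, 135, 133]
45 [87, 174, 33] [251, 248, 252] [144, 138, 136]
48 [81, 134, 58] [253, 
[... 653 characters left out ...]
, 201]
90 [58, 103, 34] [254, 254, 255] [240, 236, 234]
93 [208, 208, 214] [252, 251, 253] [240, 235, 234]
96 [212, 211, 220] [254, 254, 255] [239, 236, 235]
99 [180, 179, 187] [255, 254, 255] [240, 236, 235]
102 [182, 180, 188] [202, 155, 150] [241, 236, 234]
105 [180, 181, 189] [235, 141, 70] [242, 237, 235]
108 [147, 138, 135] [244, 152, 73] [242, 237, 236]
111 [106, 82, 58] [255, 255, 255] [184, 176, 173]
114 [110, 84, 63] [255, 254, 255] [116, 92, 70]
117 [110, 85, 61] [255, 254, 255] [114, 88, 68]
120 [106, 80, 58] [255, 254, 255] [114, 90, 67]
123 [105, 81, 60] [255, 254, 255] [113, 88, 67]
126 [108, 82, 62] [255, 255, 255] [118, 92, 71]
129 [147, 111, 79] [248, 164, 91] [111, 88, 66]
```

Run:
```python
from h import *
from plant import env
f=load("w8"); o=env.get_obs(); R0=R.from_rotvec(o["tool_rot"]).as_matrix()
T=lambda *p:proj(f,o["tool_pos"]+R0@np.array(p))[0].round(1)
print("glass sides expected",[T(x,s*.03,-.0175).tolist() for x in (.098,.103) for s in(-1,1)])
g=f["pixels"].min(2).astype(int)
for y in (2,6,10,14):
    r=g[y]; print(y,[(i,r[i],r[i+2]) for i in range(120,390) if abs(r[i+2]-r[i])>60])
for x in range(160,350,15):
    c=g[:45,x]; print(x,c[::3].tolist())
```

```text
glass sides expected [[165.0, 13.5], [346.6, 13.2], [163.8, -3.7], [347.8, -3.9]]
2 [(162, np.int64(104), np.int64(241)), (163, np.int64(149), np.int64(255)), (343, np.int64(255), np.int64(150)), (344, np.int64(247), np.int64(67)), (345, np.int64(150), np.int64(57)), (350, np.int64(58), np.int64(171)), (351, np.int64(95), np.int64(222))]
6 [(162, np.int64(105), np.int64(232)), (163, np.int64(134), np.int64(255)), (343, np.int64(255), np.int64(115)), (344, np.int64(227), np.int64(59)), (350, np.int64(64), np.int64(184)), (351, np.int64(116), np.int64(227))]
10 [(162, np.int64(106), np.int64(187)), (163, np.int64(116), np.int64(254)), (164, np.int64(187), np.int64(255)), (343, np.int64(255), np.int64(107)), (344, np.int64(214), np.int64(59)), (368, np.int64(142), np.int64(223))]
14 [(162, np.int64(100), np.int64(169)), (163, np.int64(116), np.int64(248)), (164, np.int64(169), np.int64(255)), (342, np.int64(250), np.int64(139)), (343, np.int64(222), np.int64(76)), (344, np.int64(139), np.int64(58)), (350, np.int64(58), np.int64(127)), (369, np.int64(141), np.int64(225))]
160 [105, 104, 
[... 260 characters left out ...]
0, 32, 27, 34]
220 [255, 255, 255, 255, 255, 225, 97, 92, 40, 49, 72, 72, 177, 213, 93]
235 [255, 255, 255, 255, 255, 227, 88, 90, 38, 37, 48, 38, 33, 39, 36]
250 [255, 255, 255, 255, 255, 224, 191, 255, 255, 253, 253, 253, 253, 247, 246]
265 [255, 255, 255, 255, 255, 228, 83, 84, 38, 104, 132, 133, 132, 131, 135]
280 [255, 255, 255, 255, 255, 184, 79, 77, 38, 106, 133, 150, 130, 153, 143]
295 [255, 255, 255, 255, 255, 181, 76, 75, 35, 195, 229, 227, 230, 232, 232]
310 [255, 255, 255, 255, 255, 175, 73, 71, 38, 110, 133, 136, 134, 135, 133]
325 [255, 255, 255, 255, 255, 171, 64, 66, 40, 110, 135, 134, 135, 135, 136]
340 [254, 254, 254, 254, 255, 162, 61, 64, 34, 114, 136, 136, 134, 134, 136]
```

```bash
sed -i 's/off=(.128,0,-.0175)/off=(.1295,-.0005,-.0175)/' h.py
python3 - <<'E'
from h import *
p,Rt=mir(.053,0,0); print(p); rel(p,Rt)
E
```

```text
[ 0.68082882 -0.08481225  0.04560474]
t [0.0017 0.0762 0.1878] r [ 0.0036  0.0011 -0.0068] rows 4.1
```

```bash
python3 -m inch '[[0.0017,0.01,0.025,0.003,0.001,-0.007,0],[0.0017,0.02,0.05,0.003,0.001,-0.007,0],[0.0017,0.032,0.08,0.003,0.001,-0.007,0],[0.0017,0.044,0.11,0.003,0.001,-0.007,0],[0.0017,0.056,0.14,0.003,0.001,-0.007,0],[0.0017,0.068,0.168,0.003,0.001,-0.007,0],[0.0017,0.076,0.187,0.003,0.001,-0.007,0],[0.0017,0.076,0.187,0.003,0.001,-0.007,0]]'; python3 -m inch '[[0,0,0,0,0,0,0],[0,0,0,0,0,0,0]]'
python3 - <<'E'
from h import *
p,Rt=mir(.0,0,0); print(p); rel(p,Rt)
E
```

```text
clock: 18.9
tool_pos: [0.6787, -0.084, 0.043]
tool_rot: [-1.769, -2.252, 0.446]
contact_force: [0.2, 0.2, -1.0]
opening: 0.14
grasp_force: 88.0
clock: 19.1
tool_pos: [0.6826, -0.0846, 0.0483]
tool_rot: [-1.775, -2.26, 0.439]
contact_force: [-0.1, 0.1, -0.4]
opening: 0.14
grasp_force: 88.0
[ 0.62932578 -0.09731973  0.04560474]
t [ 0.0003 -0.0498  0.0229] r [0.0039 0.0015 0.0005] rows 1.1
```

```bash
python3 -m inch '[[0,-0.01,0.0045,0.002,0,0,0],[0,-0.02,0.009,0.002,0,0,0],[0,-0.03,0.0135,0.002,0,0,0],[0,-0.039,0.018,0.002,0,0,0],[0,-0.046,0.021,0.002,0,0,0],[0,-0.05,0.022,0.002,0,0,0],[0,-0.05,0.022,0.002,0,0,0],[0,-0.05,0.022,0.002,0,0,0]]'; python3 -m inch '[[0,0,0,0,0,0,0],[0,0,0,0,0,0,0],[0,0,0,0,0,0,0],[0,0,0,0,0,0,0],[0,0,0,0,0,0,0]]'
python3 - <<'E'
from h import *
from plant import env,imaging
p,Rt=mir(.0,0,0); rel(p,Rt)
f=imaging.grab_frame("wrist"); pickle.dump(f,open("w9.pkl","wb")); g=f["pixels"].min(2).astype(int)
print([np.argmax(g[:40,x]<140) for x in (180,200,300,330)],env.get_obs()["joint_vel"].round(3))
# board check: terminal and board edges, side view vs. frame s4-time: green mask centroid vs expectation
s=imaging.grab_frame("side"); im=s["pixels"].astype(int); m=(im[...,1]>im[...,0]+30)&(im[...,1]>im[...,2]+30)
y,x=np.where(m); k=np.hypot(*(np.c_[x,y]-proj(s,seatpose(dz=.003))[0]).T)<30; print("green",x[k].mean(),y[k].mean(),k.sum(),"exp",proj(s,seatpose(dz=.003))[0])
E
```

```text
clock: 19.9
tool_pos: [0.629, -0.0971, 0.0454]
tool_rot: [-1.773, -2.257, 0.442]
contact_force: [0.6, -0.1, -0.6]
opening: 0.138
grasp_force: 88.0
clock: 20.4
tool_pos: [0.628, -0.0972, 0.0445]
tool_rot: [-1.772, -2.256, 0.444]
contact_force: [-0.8, 0.4, -1.7]
opening: 0.139
grasp_force: 88.0
t [-0.0004  0.0007 -0.0015] r [-0.0017  0.0002  0.001 ] rows 0.0
[np.int64(15), np.int64(16), np.int64(16), np.int64(16)] [-0.    -0.003 -0.002  0.001 -0.002 -0.002 -0.   ]
green 258.8724137931035 198.81034482758622 290 exp [262.6749013  195.64476082]
```

```bash
python3 -m inch '[[0,0,0,0,0,0,0],[0,0,0,0,0,0,0],[0,0,0,0,0,0,0],[0,0,0,0,0,0,0],[0,0,0,0,0,0,0]]'; python3 -c "
from plant import env
print(env.job_done())"
```

```text
clock: 21.0
tool_pos: [0.628, -0.0972, 0.0446]
tool_rot: [-1.772, -2.256, 0.444]
contact_force: [-0.3, 0.3, -0.9]
opening: 0.137
grasp_force: 88.0
the job is handed in; nothing more can be done
None
```

I handed the job in at 21.0 s: the board is seated on both ledges with its terminal block toward the camera and let go. The mirror is held still at the view spot, within about 2 mm by the arm's readings; I could not view a picture of the final pose, and the hand-in returned no verdict.

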